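# Swing the instrument carrier to its stop and wedge it

### The job

Line the instrument up for its check: push the carrier plate near its free end so that it swings about the pivot pin until it bears firmly against the tip of the stop screw, and hold it there a moment, with the wedge still drawn back. Then push the wedge in by its tab until it jams behind the carrier, leaving the carrier clamped tight between wedge and screw. Be gentle: feel for both contacts, press with about 10 N each time and never load the screw with more than 15 N, keep the carrier flat on its pin, and leave the other things alone.

Things in the scene. Friction and masses are not known exactly. Their poses are not given: they have to be found in the camera images.
- fixture: Fixed dark iron base plate 290 x 350 x 12 mm with an upright steel pivot pin (12 mm thick, 25 mm tall above the plate). Origin: on the bench, under the pin's axis; z up; plate covers x -0.19 to 0.10, y -0.07 to 0.28, top at z 0.012. The carrier's free end points along +y when home; stop on the +x side, wedge on the -x side. Place and yaw differ each time.
- carrier: Loose aluminium plate 80 (x) x 155 (y) x 16 mm under a black instrument case (58 x 88 mm, its knobs reach 50 mm above the underside), 0.45 to 0.75 kg. Its hole (1.5 mm clearance) sits on the pin. Origin: hole centre, underside; spans x -0.04 to 0.04, y -0.025 to 0.13. Starts swung 25 to 50 degrees counter-clockwise (from above) of the fixture's yaw; home is within 5 degrees of it.
- push_point (a point): Point on the carrier's -x long side, 18 mm short of the free (+y) end, at half the plate's height (carrier x -0.04, y 0.112, z 0.008). Pushed towards the carrier's +x it swings the carrier clockwise about the pin, home to the stop. It slides with 1 to 6 N of drag here.
- stop: Grey block 24 x 36 x 32 mm fixed on the base, with a 12 mm steel screw along x. Origin: the fixture's origin; block centre at x 0.082, y 0.100. The screw points to -x, 21 mm above the bench; the carrier's +x long side must bear on its flat tip. How far it is set out differs and is not measured: the tip is anywhere from x 0.033 to 0.045. Find it by feel; it does not give way.
- wedge: Steel wedge, 22 mm tall, on a slide; moves only along the fixture's y. Origin on the base's top, below the tab's outer face (fixture x -0.055). Starts drawn back, y 0.228 to 0.238; pushed to -y, at most to 0.143. Its face starts at the nose (0.003 to -x, 0.088 to -y of the origin) and slopes 24 degrees towards +x; it meets the home carrier's free -x corner at wedge y 0.155 to 0.205.
- wedge_tab (a point): Centre of the outer face of the wedge's upright tab (34 wide along x, 10 thick along y, 44 mm tall); the face looks to the fixture's +y and is pushed to -y. The wedge drags with 2 N plus 15 N per m/s, takes a few newtons more to jam, and stays where it is left.
- tin: Bystander: shallow brass-coloured tray 90 x 120 x 18 mm on the bench. Origin under its centre.
- driver: Bystander: screwdriver lying on the bench.
- jar: Bystander: small grey jar, 44 mm wide, 50 mm tall. Origin under its centre.
Mind the look-alikes: they are no part of the job. There is more than one size of the carrier; the one meant has the size given above.

How it is judged:
On the way, in this order (a step that is already met when the one before it is completed fails the run):
1. the carrier is pressed against the stop screw with at least 2.5 N while the wedge is still drawn back clear of it (at y above 0.212 of the fixture) (contact force between carrier and stop above 2.5 N and y of wedge in the frame of fixture above 0.212 m), for 0.2 s.
2. the wedge jams: it presses on the carrier and the carrier on the screw, each with at least 2.5 N (contact force between wedge and carrier above 2.5 N and contact force between carrier and stop above 2.5 N), for 0.2 s.
At the end, for the whole second after the job is handed in: The carrier lies still and flat on its pin (hole within 4 mm of the pin's axis, tilt under 0.03 rad), clamped: the wedge still presses on it and it still presses on the stop screw, each with more than 0.5 N (contact force between wedge and carrier above 0.5 N and contact force between carrier and stop above 0.5 N and horizontal distance between carrier and fixture below 0.004 m and angle between carrier's own z axis and vertical below 0.03 rad and linear speed of carrier below 0.01 m/s); the robot touches nothing.
It fails at once if the carrier is pressed against the stop screw with more than 15 N (contact force between carrier and stop above 15 N).
It fails at once if the carrier is tipped or lifted off its pin (angle between carrier's own z axis and vertical above 0.12 rad or z of carrier in the frame of fixture above 0.024 m).
It fails at once if a bystander is moved by more than 15 mm (distance of any of tin, driver, jar from where it was at the start of the episode above 0.015 m).
It also fails if it takes over 70 s, if anything falls off the work surface, if the arm or the gripper's body presses on something with over 40 N, if the wrist force passes 120 N, or if a joint passes its speed limit or range.

### The arm

A 6-joint arm with a two-finger parallel gripper is mounted at the origin on the work surface. World frame = base frame: x ahead of the robot, y to its left, z up, the work surface at z = 0. Lengths are in m, angles in rad, forces in N, time in s.
With the tool pointing down it reaches from about 0.35 to 0.975 m from the base axis. Payload 4.9 kg.
Tool frame: the origin (TCP) lies midway between the tips of the shut fingers; the grasp point (between the pads) lies 19 mm behind it; x points along the fingers, y is the direction in which the jaws open and shut, and the axes are right-handed (so a half turn about x gives the same grasp; the last joint's range is limited). The gripper opens to 85 mm and grips with 20 to 120 N. Pads are 22 mm wide; open, the fingers measure 114 mm over their backs; the gripper's body (76 mm by 85 mm) begins 54 mm behind the grasp point. The pads swing forward as they close: fully open they stand 13 mm farther back than shut.
Start: joints at [1.116, 0.053, 1.613, -0, 1.476, -0.119], TCP at [0.206, 0.59, 0.231] pointing down, gripper open.
Joint ranges: [-3.01, 3.01], [-1.01, 2.22], [0.06, 2.58], [-1.02, 4.17], [0.09, 2.62], [-3.14, 3.14]. Speed limits (rad/s): [2.57, 2.57, 3.14, 3.14, 3.14, 3.14].

### API

Orientations are given as a unit quaternion [w, x, y, z].
In Python, from plant import manip gives the robot as it stands.
- The arm moves only by the tool send_rows, never from a script. Its argument "motion" is a list that holds one entry, the list of rows, each a list of 6 numbers: the shift along the world's x, y, z in cm, then the turn, a rotation vector about the world's x, y, z in rad. A call has 1 to 12 rows; each row shifts and turns the commanded pose from where the row before left it; what a row does not reach is not made up. A row lasts 1/12 s, in which the tool goes at most 41.7 mm and 7.16 degrees, less where a joint would pass 70% of its speed; a pose out of reach is approached as far as the arm can. A call with a gripper value outside its range is refused whole. "fingers" is the closure, from 0 (fully open) to 1 (shut), set as the call begins (left out, the last holds). The fingers move at their own pace and stop on an object; the grip force is fixed at half the most. Time passes only in rows, so rows that do not move let the fingers close. It gives the time, the measured TCP pose, the force and the opening at its end, in the units of the state.
- manip.state(): the state, without advancing time (a new reading comes with each control period).
- manip.grab_frame(name): name is "scene" or "top"; returns the picture (384x512x3 uint8, red, green, blue); there is no depth.
- manip.calibration(name): a dict with "mtx" (3x3 intrinsics, pixels), "cam_to_world" (4x4, takes a point from camera to world coordinates). Camera axes: x right, y up, looking along -z (the intrinsics and any distortion apply to the point x, -y, -z); pixel columns grow to the right and rows downward; lengths in m; the calibration is good to about 2 mm. A picture is of the moment at which its call begins. calibration takes no time and is no camera call.
- manip.job_done(): hands the job in, once; it reports no verdict.
Trained networks look in the newest picture that a camera, given by its name, has taken for a name from the list of things; names that differ only in an ending like _2 or _b are one class to them, and where a whole thing is asked for, a point or a joint stands for the part that bears it (a point fixed in the world has none). Each returns a list of dicts, best first, with "confidence" (0 to 1); they miss things now and then, are a little off and sometimes report something else, mostly with a low value. They report only what shows in the picture. A call takes as long as a camera call. They do not tell look-alikes from the thing itself.
- manip.boxes_of(query, camera): "centre" ([x, y, z] in m, in the coordinates of the camera as it stood for that picture, good to about 4 mm: the middle of the surface that is visible of it).
- manip.trace(query, camera): "region" (384x512 bool, what is visible of it).
- manip.landmark_of(query, camera): "centre" ([x, y, z] in m, in the coordinates of the camera as it stood for that picture, good to about 4 mm: a listed point, or the origin of a listed thing).
The state is a dict: "time": time; "joint_pos": joint angles; "joint_vel": joint speeds; "joint_efforts": joint torques, N m; "tool_pos": TCP position; "tool_rot": TCP orientation; "contact_force": force on the tool from outside, world axes, zero at the start; "ft_torque": the same for the moment, N m; "gripper_width": opening from 0.0 (shut) to 1.0 (fully open).
Only numpy, scipy, OpenCV 4.12 (cv2) and the standard library are available. Lean on these libraries where they do the work, as an engineer would, in place of code of your own. Each camera call takes 0.05 s, during which the arm holds its last target.

## Working session

There is one attempt and no reset: what is moved stays moved. The work goes in short steps, Python scripts to look and compute and a tool call to move; the robot and the scene stay as the last step left them, time stands still between calls to the robot, and variables do not carry over. Pictures are saved under pics/ and viewed, and the job is handed in when it is done.

Besides the shell and the picture viewer there is one more tool, called after "Emit:" by a JSON object that holds its "method" and its "body". send_rows: Moves the arm, as the interface text tells. Its arguments: {"type":"object","properties":{"motion":{"type":"array","items":{"type":"array","items":{"type":"array","items":{"type":"number"}}}},"fingers":{"type":"number"}},"required":["motion"]}

```bash
ls; mkdir -p pics; python3 - <<'E'
from plant import manip
import cv2,numpy as np
for c in("scene","top"):
    im=manip.grab_frame(c); cv2.imwrite(f"pics/{c}0.png",im[:,:,::-1])
    k=manip.calibration(c); print(c,np.round(k["mtx"],1).tolist(),np.round(k["cam_to_world"],3).tolist())
    T=np.array(k["cam_to_world"])
    for q in("fixture","carrier","push_point","stop","wedge","wedge_tab","tin","driver","jar"):
        for r in manip.landmark_of(q,c)[:4]:
            p=T@np.r_[r["centre"],1]; pc=np.array(r["centre"])*[1,-1,-1]; u=k["mtx"]@pc; u=u/u[2]
            print(c,q,round(r["confidence"],2),np.round(p[:3],3),u[:2].round())
print(manip.state())
E
```

```text
pics
scene [[463.0, 0.0, 260.4], [0.0, 463.0, 192.4], [0.0, 0.0, 1.0]] [[0.282, -0.773, 0.569, 1.27], [0.959, 0.237, -0.154, -0.164], [-0.016, 0.589, 0.808, 1.006], [0.0, 0.0, 0.0, 1.0]]
scene fixture 0.66 [ 0.562 -0.036 -0.001] [237. 198.]
scene carrier 0.82 [ 0.559 -0.034  0.016] [238. 193.]
scene carrier 0.58 [ 0.379 -0.23  -0.001] [155. 164.]
scene carrier 0.56 [ 0.626 -0.254 -0.001] [161. 239.]
scene push_point 0.8 [ 0.543 -0.302  0.009] [136. 215.]
scene push_point 0.75 [ 0.461 -0.263  0.004] [147. 188.]
scene wedge 0.7 [0.473 0.186 0.016] [305. 151.]
scene tin 0.76 [ 0.732  0.049 -0.002] [288. 243.]
scene driver 0.63 [ 0.631 -0.144  0.002] [203. 229.]
scene jar 0.54 [0.652 0.228 0.002] [343. 200.]
top [[357.8, 0.0, 260.8], [0.0, 357.8, 188.6], [0.0, 0.0, 1.0]] [[-0.007, 0.981, -0.193, 0.443], [-1.0, -0.003, 0.023, 0.019], [0.022, 0.193, 0.981, 0.797], [0.0, 0.0, 0.0, 1.0]]
top fixture 0.8 [ 0.563 -0.032 -0.001] [275. 204.]
top carrier 0.97 [ 0.373 -0.229 -0.   ] [367. 291.]
top carrier 0.78 [ 0.561 -0.026  0.014] [273. 205.]
top carrier 0.66 [ 0.65   0.228 -0.002] [161. 168.]

[... 459 characters left out ...]
ime': 1.0, 'joint_pos': array([ 1.11599285e+00,  5.26908193e-02,  1.61289267e+00,  8.15561231e-06,
        1.47602163e+00, -1.19023039e-01]), 'joint_vel': array([ 1.10793304e-04,  6.23966597e-05,  6.95632356e-04,  8.38654223e-04,
       -1.37497311e-03, -3.40024473e-05]), 'joint_efforts': array([-1.40234997e-04, -3.93699145e+01, -3.70471644e+01, -8.64043523e-05,
        4.42048258e-04, -1.37533803e-05]), 'tool_pos': array([0.20594294, 0.59007277, 0.23131366]), 'tool_rot': array([ 0.69716047,  0.11815624,  0.69716847, -0.11816307]), 'contact_force': array([-0.26362742,  0.73199041,  0.57801781]), 'ft_torque': array([-0.01665102,  0.00100092,  0.03156477]), 'gripper_width': 1.0023031958121187}
```

View pics/top0.png

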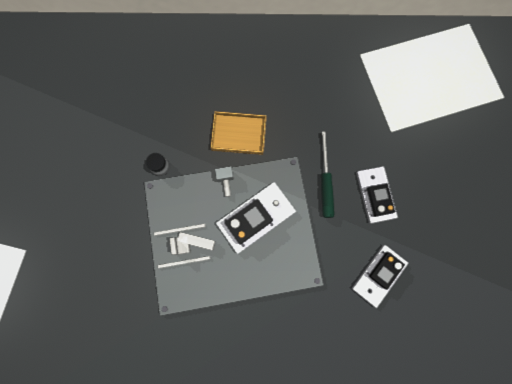

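View pics/scene0.png

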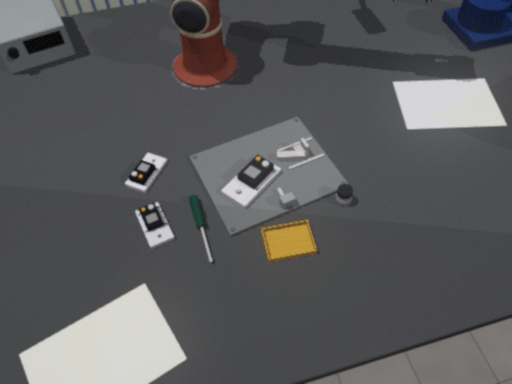

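```bash
cat > h.py <<'E'
import numpy as np,cv2,json
from plant import manip
def cam(c):
    k=manip.calibration(c); return np.array(k["mtx"]),np.array(k["cam_to_world"])
def proj(c,P):
    K,T=cam(c); P=np.atleast_2d(P); q=(P-T[:3,3])@T[:3,:3]*[1,-1,-1]; u=q@K.T; return u[:,:2]/u[:,2:]
def ray(c,uv,z):
    K,T=cam(c); d=np.linalg.inv(K)@np.array([uv[0],uv[1],1.]); d=T[:3,:3]@(d*[1,-1,-1]); o=T[:3,3]; return o+d*(z-o[2])/d[2]
def crop(c,name,x0,y0,x1,y1,s,polys=()):
    im=manip.grab_frame(c)[:,:,::-1].copy(); a=cv2.resize(im[y0:y1,x0:x1],None,fx=s,fy=s,interpolation=cv2.INTER_CUBIC)
    for P,col in polys:
        u=((proj(c,P)-[x0,y0]+.5)*s).astype(int); cv2.polylines(a,[u.reshape(-1,1,2)],True,col,1)
    cv2.imwrite(f"pics/{name}.png",a)
E
python3 - <<'E'
from h import *
c="top"
uv=[(146,183),(298,159),(322,285),(164,313)]
W=np.array([ray(c,u,.012) for u in uv]); print(W.round(3))
# fixture-frame corners: (0.10,.28),(0.10,-.07),(-.19,-.07),(-.19,.28)
F=np.array([(.1,.28),(.1,-.07),(-.19,-.07),(-.19,.28)])
A=W[:,:2]-W[:,:2].mean(0);B=F-F.mean(0)
th=np.arctan2((B[:,0]*A[:,1]-B[:,1]*A[:,0]).sum(),(A*B).sum());R=np.array([[np.cos(th),-np.sin(th)],[np.sin(th),np.cos(th)]])
print(np.degrees(th),W[:,:2].mean(0)-R@F.mean(0))
crop("top","c1",130,140,340,320,3.8)
crop("scene","c2",180,110,360,240,4.4)
for cc in("top","scene"):
    for q in("fixture","carrier","wedge"):
        for i,r in enumerate(manip.trace(q,cc)[:4]):
            m=r["region"]; ys,xs=np.nonzero(m); print(cc,q,r["confidence"],m.sum(),xs.mean(),ys.mean(),cv2.minAreaRect(np.c_[xs,ys].astype(np.float32)))
E
```

```text
[[ 0.611  0.256  0.012]
 [ 0.666 -0.085  0.012]
 [ 0.387 -0.129  0.012]
 [ 0.334  0.204  0.012]]
9.419546268607286 [ 0.56102165 -0.03481931]
top fixture 0.66 18705 226.88110130981022 237.7090082865544 ((229.49598693847656, 234.22799682617188), (134.25352478027344, 165.29014587402344), 79.69515228271484)
top carrier 0.97 2535 255.17120315581855 217.41893491124262 ((254.9956817626953, 217.40316772460938), (36.449501037597656, 72.20011901855469), 53.746158599853516)
top carrier 0.85 1445 375.61245674740485 194.49896193771627 ((375.1980895996094, 194.44338989257812), (53.982696533203125, 28.708354949951172), 74.05460357666016)
top wedge 0.81 629 188.51033386327504 243.1844197138315 ((191.4861297607422, 241.10816955566406), (21.452129364013672, 44.5521125793457), 81.38435363769531)
scene fixture 0.78 9281 268.2884387458248 173.53399418166146 ((268.4623107910156, 171.6036376953125), (90.78794860839844, 135.77061462402344), 67.270263671875)
scene fixture 0.67 1579 250.66434452184927 181.34768841038633 ((250.334716796875, 181.3762969970703), (30.184598922729492, 57.451053619384766), 43.15238952636719)
scene carrier 0.95 1540 251.07532467532468 181.5344155844156 ((251.75003051757812, 181.25001525878906), (29.698484420776367, 57.27565002441406), 45.0)
scene carrier 0.78 1042 154.25623800383877 224.64779270633397 ((154.21231079101562, 224.26712036132812), (42.5389404296875, 25.655780792236328), 65.55604553222656)
scene wedge 0.96 477 293.7798742138365 152.77148846960168 ((293.11444091796875, 154.13595581054688), (19.543411254882812, 34.92373275756836), 62.44719314575195)
scene wedge 0.27 1597 251.00313087038197 181.30995616781465 ((251.1829376220703, 181.1715087890625), (30.503772735595703, 57.35986328125), 43.15238952636719)
```

View pics/c1.png

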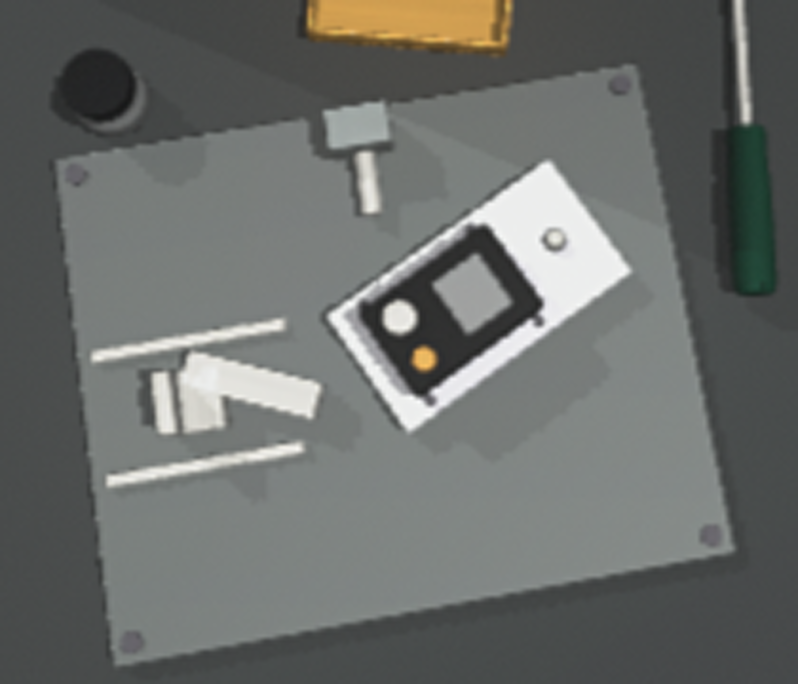

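View pics/c2.png

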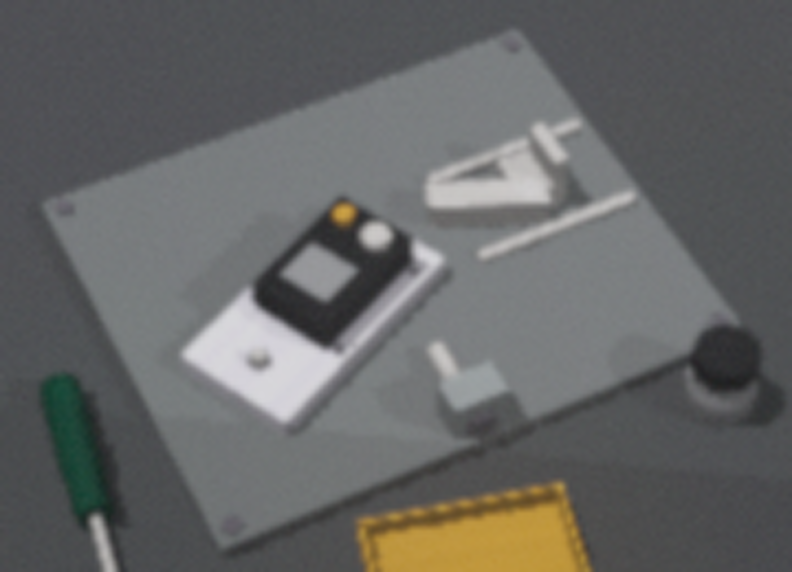

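```bash
cat > fit.py <<'E'
from h import *
def rig(W,F):
    A=W[:,:2]-W[:,:2].mean(0);B=F-F.mean(0)
    th=np.arctan2((B[:,0]*A[:,1]-B[:,1]*A[:,0]).sum(),(A*B).sum());R=np.array([[np.cos(th),-np.sin(th)],[np.sin(th),np.cos(th)]])
    t=W[:,:2].mean(0)-R@F.mean(0); return th,t,np.abs(W[:,:2]-(F@R.T+t)).max()
E
python3 - <<'E'
from fit import *
def pt(x,y,z,x0=130,y0=140,s=3.8,c="top"): return ray(c,(x0+(x+.5)/s-.5,y0+(y+.5)/s-.5),z)
FF=np.array([(.1,.28),(.1,-.07),(-.19,-.07),(-.19,.28)])
print("fix top",rig(np.array([pt(x,y,.012) for x,y in[(55,160),(635,66),(735,552),(117,664)]]),FF))
CF=np.array([(.04,-.025),(-.04,-.025),(-.04,.13),(.04,.13)])
print("car top",rig(np.array([pt(x,y,.028) for x,y in[(550,160),(632,270),(407,432),(327,316)]]),CF))
print("pin",pt(555,238,.037))
s=lambda x,y,z:pt(x,y,z,180,110,4.4,"scene")
print("fix sc",rig(np.array([s(x,y,.012) for x,y in[(738,320),(222,548),(42,204),(520,30)]]),FF))
print("car sc",rig(np.array([s(x,y,.028) for x,y in[(293,420),(180,354),(448,258)]]),CF[[0,1,3]]))
print("pin",s(259,356,.037))
print("screw tip top",pt(369,212,.024), "tab outer top", pt(152,372,.056),pt(163,434,.056))
print("scene tab outer", s(545,122,.056), s(568,160,.056))
E
```

```text
fix top (np.float64(0.16708604433989213), array([ 0.56257451, -0.03162001]), np.float64(0.0025229984535045658))
car top (np.float64(0.6146303413415396), array([ 0.56255558, -0.0315236 ]), np.float64(0.0008192863737175662))
pin [ 0.5623326  -0.03107552  0.037     ]
fix sc (np.float64(0.17166997547553764), array([ 0.56230165, -0.03162765]), np.float64(0.005873545415952752))
car sc (np.float64(0.6196627822168416), array([ 0.5626592 , -0.02944014]), np.float64(0.0028218381296298695))
pin [ 0.56556766 -0.03226989  0.037     ]
screw tip top [0.57993365 0.07520714 0.024     ] tab outer top [0.48718713 0.18851115 0.056     ] [0.45429528 0.18130339 0.056     ]
scene tab outer [0.45521429 0.18467244 0.056     ] [0.4896206  0.18758846 0.056     ]
```

```bash
python3 - <<'E'
from fit import *
from scipy.spatial.transform import Rotation as R
s=manip.state(); q=s["tool_rot"]; M=R.from_quat(np.r_[q[1:],q[0]]).as_matrix(); print(M.round(3), "ang tool z",np.arctan2(M[1,2],M[0,2]),"tool y",np.arctan2(M[1,1],M[0,1]))
def pt(x,y,z,x0=130,y0=140,s=3.8,c="top"): return ray(c,(x0+(x+.5)/s-.5,y0+(y+.5)/s-.5),z)
P=np.array([.5625,-.0315])
def fr(p,a): c,s_=np.cos(a),np.sin(a); return np.array([[c,s_],[-s_,c]])@(p[:2]-P)
for n,x,y,z in[("nub1",432,400,.035),("nub2",541,321,.035)]: print(n,fr(pt(x,y,z),.615))
for n,x,y,z in[("rail-",303,448,.02),("rail+",285,325,.02),("nose",316,416,.034),("nose2",321,383,.034),("tab",157,403,.056),("tip",369,212,.033)]: print(n,fr(pt(x,y,z),.169))
c,s_=np.cos(.615),np.sin(.615)
for px in(-.051,-.091): print(P+np.array([[c,-s_],[s_,c]])@[px,.112])
E
```

```text
[[-0.     0.33   0.944]
 [-0.     0.944 -0.33 ]
 [-1.    -0.     0.   ]] ang tool z -0.33579187387950027 tool y 1.2350044529010191
nub1 [-0.03348736  0.10923597]
nub2 [-0.03321533  0.03433296]
rail- [-0.09031107  0.15986355]
rail+ [-0.02046784  0.15973822]
nose [-0.07473416  0.14862051]
nose2 [-0.05735026  0.14318708]
tab [-0.05407718  0.22901694]
tip [0.03345236 0.10187679]
[0.4562252  0.03055374]
[0.42355426 0.0074754 ]
```

Emit:
{"method": "send_rows", "body": {"motion": [[[0.9, -2.4, 0, 0, 0, 0.08], [0.9, -2.4, 0, 0, 0, 0.08], [0.9, -2.4, 0, 0, 0, 0.08], [0.9, -2.4, 0, 0, 0, 0.08], [0.9, -2.4, 0, 0, 0, 0.08], [0.9, -2.4, 0, 0, 0, 0.08], [0.9, -2.4, 0, 0, 0, 0.08], [0.9, -2.4, 0, 0, 0, 0.08], [0.9, -2.4, 0, 0, 0, 0.08], [0.9, -2.4, 0, 0, 0, 0.08], [0.9, -2.4, 0, 0, 0, 0.08], [0.9, -2.4, 0, 0, 0, 0.07]]], "fingers": 1}}

```text
time: 2.4
tool_pos: [0.3142, 0.301, 0.2315]
tool_rot: [0.674, -0.215, 0.673, 0.215]
contact_force: [0.6, 0.8, 0.7]
gripper_width: 0.0
```

Emit:
{"method": "send_rows", "body": {"motion": [[[0.9, -2.4, 0, 0, 0, 0], [0.9, -2.4, 0, 0, 0, 0], [0.9, -2.4, 0, 0, 0, 0], [0.9, -2.4, 0, 0, 0, 0], [0.9, -2.4, 0, 0, 0, 0], [0.9, -2.4, 0, 0, 0, 0], [0.9, -2.4, 0, 0, 0, 0], [0.9, -2.4, 0, 0, 0, 0], [0.9, -2.4, 0, 0, 0, 0], [0.9, -2.4, 0, 0, 0, 0], [0.9, -2.4, 0, 0, 0, 0], [0.9, -2.4, 0, 0, 0, 0]]]}}

```text
time: 3.4
tool_pos: [0.4222, 0.0128, 0.2316]
tool_rot: [0.674, -0.214, 0.674, 0.214]
contact_force: [0.1, 0.1, -0.2]
gripper_width: 0.0
```

Emit:
{"method": "send_rows", "body": {"motion": [[[0, 0, -2, 0, 0, 0], [0, 0, -2, 0, 0, 0], [0, 0, -2, 0, 0, 0], [0, 0, -2, 0, 0, 0], [0, 0, -2, 0, 0, 0], [0, 0, -2, 0, 0, 0], [0, 0, 0, 0, 0, 0], [0, 0, 0, 0, 0, 0]]]}}

```text
time: 4.07
tool_pos: [0.4211, 0.0142, 0.1105]
tool_rot: [0.673, -0.213, 0.675, 0.214]
contact_force: [-0.3, -0.4, -0.4]
gripper_width: 0.001
```

```bash
python3 - <<'E'
from h import *
crop("top","c3",130,140,340,320,3.8); crop("scene","c4",180,90,360,220,4.4)
E
```

```text
(no output)
```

View pics/c3.png

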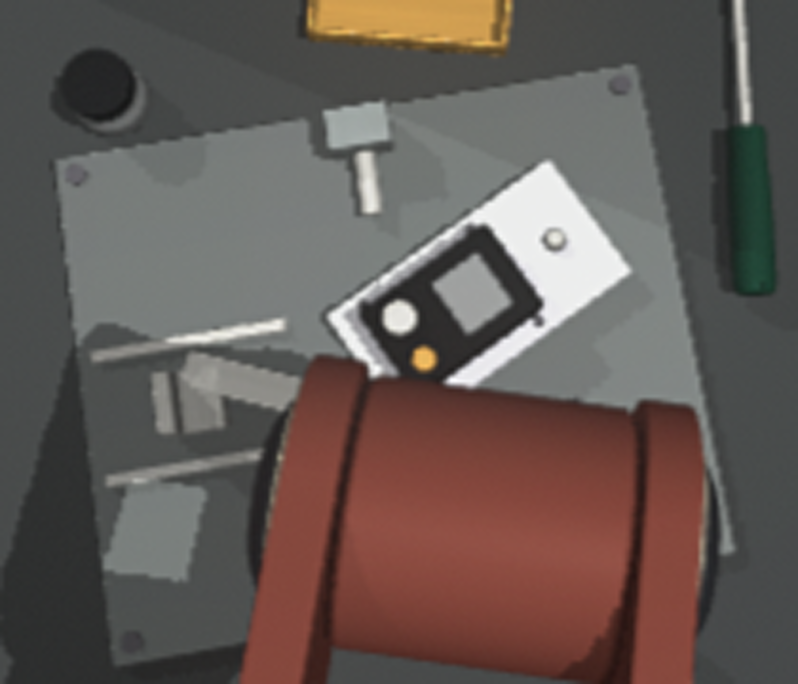

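View pics/c4.png

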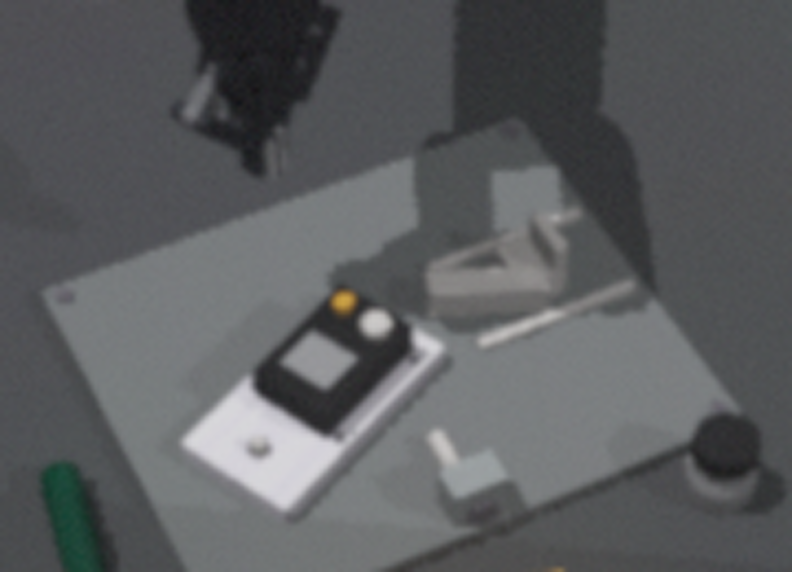

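Emit:
{"method": "send_rows", "body": {"motion": [[[0.3, -0.4, -2, 0, 0, 0], [0, 0, -2, 0, 0, 0], [0, 0, -2, 0, 0, 0], [0, 0, -2, 0, 0, 0], [0, 0, -1, 0, 0, 0], [0, 0, -0.4, 0, 0, 0], [0, 0, 0, 0, 0, 0], [0, 0, 0, 0, 0, 0]]]}}

```text
time: 4.83
tool_pos: [0.4261, 0.0099, 0.0187]
tool_rot: [0.675, -0.214, 0.673, 0.213]
contact_force: [0.6, -0.4, 1.1]
gripper_width: -0.001
```

Emit:
{"method": "send_rows", "body": {"motion": [[[0.4, 0.28, 0, 0, 0, 0], [0.4, 0.28, 0, 0, 0, 0], [0.3, 0.21, 0, 0, 0, 0], [0.2, 0.14, 0, 0, 0, 0], [0.2, 0.14, 0, 0, 0, 0], [0.2, 0.14, 0, 0, 0, 0], [0.2, 0.14, 0, 0, 0, 0], [0, 0, 0, 0, 0, 0], [0, 0, 0, 0, 0, 0]]]}}

```text
time: 5.58
tool_pos: [0.4439, 0.0234, 0.0172]
tool_rot: [0.674, -0.214, 0.674, 0.214]
contact_force: [-0.7, 0.3, 1.0]
gripper_width: -0.0
```

Emit:
{"method": "send_rows", "body": {"motion": [[[0.2, 0.14, 0, 0, 0, 0], [0.2, 0.14, 0, 0, 0, 0], [0.16, 0.11, 0, 0, 0, 0], [0.16, 0.11, 0, 0, 0, 0], [0.08, 0.06, 0, 0, 0, 0], [0.08, 0.06, 0, 0, 0, 0], [0.08, 0.06, 0, 0, 0, 0]]]}}

```text
time: 6.17
tool_pos: [0.4536, 0.0302, 0.0173]
tool_rot: [0.674, -0.214, 0.674, 0.214]
contact_force: [0.5, -1.2, 0.3]
gripper_width: -0.003
```

Emit:
{"method": "send_rows", "body": {"motion": [[[0.08, 0.06, 0, 0, 0, 0], [0.08, 0.06, 0, 0, 0, 0], [0.08, 0.06, 0, 0, 0, 0]]]}}

```text
time: 6.42
tool_pos: [0.4551, 0.0315, 0.0172]
tool_rot: [0.673, -0.214, 0.675, 0.214]
contact_force: [-5.4, -3.1, 4.0]
gripper_width: 0.001
```

Emit:
{"method": "send_rows", "body": {"motion": [[[0.08, 0.06, 0, 0, 0, 0], [0.08, 0.06, 0, 0, 0, 0], [0.08, 0.06, 0, 0, 0, 0]]]}}

```text
time: 6.67
tool_pos: [0.4567, 0.0332, 0.0172]
tool_rot: [0.672, -0.214, 0.676, 0.214]
contact_force: [-9.6, -3.3, 7.2]
gripper_width: -0.001
```

Emit:
{"method": "send_rows", "body": {"motion": [[[0, 0, 0, 0, 0, 0], [0, 0, 0, 0, 0, 0]]]}}

```text
time: 6.83
tool_pos: [0.4568, 0.0333, 0.0171]
tool_rot: [0.672, -0.214, 0.676, 0.214]
contact_force: [-6.3, -3.0, 6.3]
gripper_width: 0.001
```

```bash
python3 - <<'E'
from h import *
crop("top","c5",130,140,340,320,3.8); crop("scene","c6",205,120,315,200,7)
s=manip.state(); print(s["contact_force"],s["ft_torque"],s["tool_pos"],s["tool_rot"])
E
```

```text
[-7.49747945 -2.89393213  5.08340937] [-0.46825641  1.0084195  -0.04718594] [0.45681556 0.03330427 0.01714145] [ 0.67234256 -0.21383097  0.67561308  0.21395973]
```

View pics/c6.png

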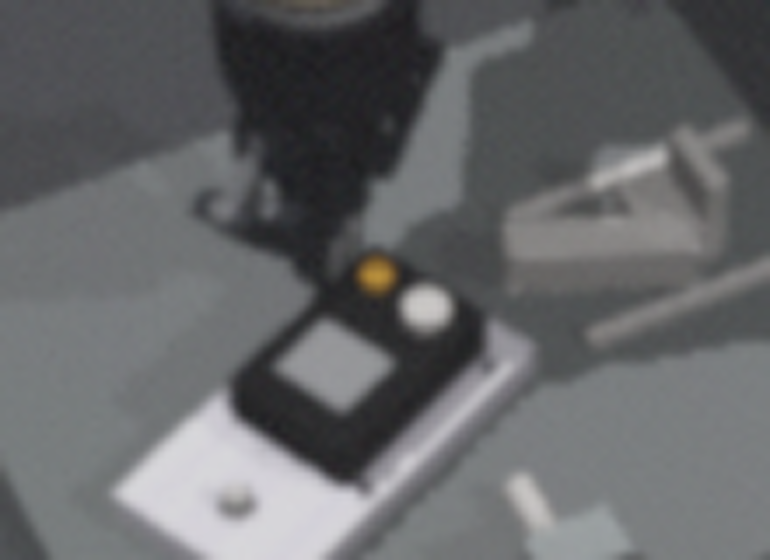

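View pics/c5.png

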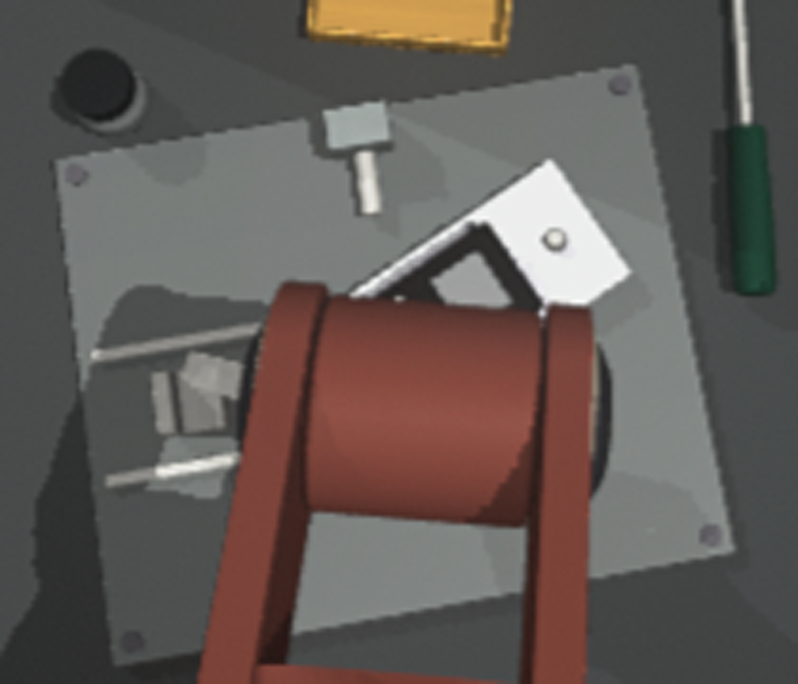

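```bash
cat > arc.py <<'E'
from h import *
import sys
def arc(d,n,P=(.5625,-.0315)):
    s=manip.state(); r=s["tool_pos"][:2]-P
    q=s["tool_rot"]
    out=[]
    for i in range(n):
        c,k=np.cos(-d),np.sin(-d); r2=np.array([[c,-k],[k,c]])@r; out.append([round(v*100,2) for v in r2-r]+[0,0,0,-d]); r=r2
    return out
if __name__=="__main__": print(arc(float(sys.argv[1]),int(sys.argv[2])))
E
python3 arc.py .015 12;
```

```text
[[np.float64(0.1), np.float64(0.16), 0, 0, 0, -0.015], [np.float64(0.1), np.float64(0.16), 0, 0, 0, -0.015], [np.float64(0.1), np.float64(0.15), 0, 0, 0, -0.015], [np.float64(0.11), np.float64(0.15), 0, 0, 0, -0.015], [np.float64(0.11), np.float64(0.15), 0, 0, 0, -0.015], [np.float64(0.11), np.float64(0.15), 0, 0, 0, -0.015], [np.float64(0.11), np.float64(0.15), 0, 0, 0, -0.015], [np.float64(0.11), np.float64(0.15), 0, 0, 0, -0.015], [np.float64(0.12), np.float64(0.14), 0, 0, 0, -0.015], [np.float64(0.12), np.float64(0.14), 0, 0, 0, -0.015], [np.float64(0.12), np.float64(0.14), 0, 0, 0, -0.015], [np.float64(0.12), np.float64(0.14), 0, 0, 0, -0.015]]
```

Emit:
{"method": "send_rows", "body": {"motion": [[[0.1, 0.15, 0.03, 0, 0, -0.015], [0.1, 0.15, 0.03, 0, 0, -0.015], [0.1, 0.15, 0.02, 0, 0, -0.015], [0.11, 0.15, 0, 0, 0, -0.015]]]}}

```text
time: 7.27
tool_pos: [0.4618, 0.04, 0.0175]
tool_rot: [0.68, -0.193, 0.681, 0.193]
contact_force: [-2.0, -0.6, -1.5]
gripper_width: 0.001
```

Emit:
{"method": "send_rows", "body": {"motion": [[[0.11, 0.15, 0, 0, 0, -0.015], [0.11, 0.15, 0, 0, 0, -0.015], [0.12, 0.15, 0, 0, 0, -0.015], [0.12, 0.15, 0, 0, 0, -0.015], [0.12, 0.14, 0, 0, 0, -0.015], [0.12, 0.14, 0, 0, 0, -0.015], [0.12, 0.14, 0, 0, 0, -0.015], [0.12, 0.14, 0, 0, 0, -0.015]]]}}

```text
time: 7.93
tool_pos: [0.472, 0.0516, 0.0181]
tool_rot: [0.691, -0.152, 0.691, 0.152]
contact_force: [-2.9, 0.1, -1.5]
gripper_width: 0.007
```

```bash
python3 - <<'E'
from h import *
s=manip.state(); q=s["tool_rot"]; a=2*np.arctan2(-q[1],q[0]); r=s["tool_pos"][:2]-[.5625,-.0315]
c,k=np.cos(a),np.sin(a); print(a,c*r[0]+k*r[1],-k*r[0]+c*r[1],s["contact_force"])
E
python3 arc.py .01 12
```

```text
0.4327327050968645 -0.04735290937024517 0.113357902445513 [-2.90465852  0.0933733  -1.5113861 ]
[[np.float64(0.08), np.float64(0.09), 0, 0, 0, -0.01], [np.float64(0.08), np.float64(0.09), 0, 0, 0, -0.01], [np.float64(0.09), np.float64(0.09), 0, 0, 0, -0.01], [np.float64(0.09), np.float64(0.09), 0, 0, 0, -0.01], [np.float64(0.09), np.float64(0.09), 0, 0, 0, -0.01], [np.float64(0.09), np.float64(0.09), 0, 0, 0, -0.01], [np.float64(0.09), np.float64(0.08), 0, 0, 0, -0.01], [np.float64(0.09), np.float64(0.08), 0, 0, 0, -0.01], [np.float64(0.09), np.float64(0.08), 0, 0, 0, -0.01], [np.float64(0.09), np.float64(0.08), 0, 0, 0, -0.01], [np.float64(0.09), np.float64(0.08), 0, 0, 0, -0.01], [np.float64(0.09), np.float64(0.08), 0, 0, 0, -0.01]]
```

Emit:
{"method": "send_rows", "body": {"motion": [[[0.11, 0.11, 0, 0, 0, -0.0125], [0.11, 0.11, 0, 0, 0, -0.0125], [0.11, 0.11, 0, 0, 0, -0.0125], [0.11, 0.11, 0, 0, 0, -0.0125], [0.11, 0.11, 0, 0, 0, -0.0125], [0.11, 0.1, 0, 0, 0, -0.0125], [0.11, 0.1, 0, 0, 0, -0.0125]]]}}

```text
time: 8.52
tool_pos: [0.4796, 0.059, 0.0181]
tool_rot: [0.697, -0.121, 0.697, 0.122]
contact_force: [-2.6, -0.1, -1.2]
gripper_width: 0.0
```

```bash
cat > st.py <<'E'
from h import *
s=manip.state(); q=s["tool_rot"]; a=2*np.arctan2(-q[1],q[0]); r=s["tool_pos"][:2]-[.5625,-.0315]
c,k=np.cos(a),np.sin(a); print(a,c*r[0]+k*r[1],-k*r[0]+c*r[1],s["contact_force"].round(1))
E
python3 st.py
python3 arc.py .005 3
```

```text
0.3453771402168476 -0.047381742905691894 0.11324366927729318 [-2.6 -0.1 -1.2]
[[np.float64(0.05), np.float64(0.04), 0, 0, 0, -0.005], [np.float64(0.05), np.float64(0.04), 0, 0, 0, -0.005], [np.float64(0.05), np.float64(0.04), 0, 0, 0, -0.005]]
```

Emit:
{"method": "send_rows", "body": {"motion": [[[0.05, 0.04, 0, 0, 0, -0.005], [0.05, 0.04, 0, 0, 0, -0.005], [0.05, 0.04, 0, 0, 0, -0.005], [0.05, 0.04, 0, 0, 0, -0.005], [0.05, 0.04, 0, 0, 0, -0.005], [0.05, 0.04, 0, 0, 0, -0.005]]]}}

```text
time: 9.02
tool_pos: [0.4824, 0.0614, 0.0181]
tool_rot: [0.698, -0.111, 0.698, 0.111]
contact_force: [-4.0, 0.7, 0.6]
gripper_width: -0.003
```

Emit:
{"method": "send_rows", "body": {"motion": [[[0.05, 0.04, 0, 0, 0, -0.005], [0.05, 0.04, 0, 0, 0, -0.005]]]}}

```text
time: 9.18
tool_pos: [0.4834, 0.0622, 0.018]
tool_rot: [0.699, -0.108, 0.699, 0.108]
contact_force: [-5.2, 1.3, 0.2]
gripper_width: -0.001
```

Emit:
{"method": "send_rows", "body": {"motion": [[[0.05, 0.04, 0, 0, 0, -0.005], [0.05, 0.04, 0, 0, 0, -0.005]]]}}

```text
time: 9.35
tool_pos: [0.4844, 0.063, 0.018]
tool_rot: [0.699, -0.104, 0.7, 0.104]
contact_force: [-4.4, 1.1, 0.5]
gripper_width: 0.004
```

Emit:
{"method": "send_rows", "body": {"motion": [[[0.05, 0.04, 0, 0, 0, -0.005]]]}}

```text
time: 9.43
tool_pos: [0.4849, 0.0635, 0.0181]
tool_rot: [0.699, -0.102, 0.7, 0.103]
contact_force: [-5.4, 0.6, 0.9]
gripper_width: 0.004
```

Emit:
{"method": "send_rows", "body": {"motion": [[[0.05, 0.04, 0, 0, 0, -0.005]]]}}

```text
time: 9.52
tool_pos: [0.4854, 0.0638, 0.0181]
tool_rot: [0.7, -0.101, 0.7, 0.101]
contact_force: [-4.4, 1.1, 0.5]
gripper_width: -0.001
```

Emit:
{"method": "send_rows", "body": {"motion": [[[0.05, 0.04, 0, 0, 0, -0.005]]]}}

```text
time: 9.6
tool_pos: [0.4859, 0.0643, 0.0181]
tool_rot: [0.7, -0.099, 0.7, 0.099]
contact_force: [-4.8, 1.5, -0.4]
gripper_width: -0.001
```

Emit:
{"method": "send_rows", "body": {"motion": [[[0.05, 0.03, 0, 0, 0, -0.005]]]}}

```text
time: 9.68
tool_pos: [0.4863, 0.0646, 0.0181]
tool_rot: [0.7, -0.097, 0.701, 0.097]
contact_force: [-5.3, 1.1, 0.9]
gripper_width: -0.005
```

```bash
python3 st.py
```

```text
0.27582852152790943 -0.04710708449192115 0.11321133274951459 [-5.3  1.1  0.9]
```

Emit:
{"method": "send_rows", "body": {"motion": [[[0.04, 0.03, 0, 0, 0, -0.004]]]}}

```text
time: 9.77
tool_pos: [0.4867, 0.0649, 0.018]
tool_rot: [0.7, -0.096, 0.701, 0.096]
contact_force: [-5.7, 1.5, 0.8]
gripper_width: 0.003
```

Emit:
{"method": "send_rows", "body": {"motion": [[[0.04, 0.03, 0, 0, 0, -0.004]]]}}

```text
time: 9.85
tool_pos: [0.487, 0.0651, 0.018]
tool_rot: [0.7, -0.094, 0.701, 0.095]
contact_force: [-7.1, -0.3, 1.5]
gripper_width: -0.002
```

Emit:
{"method": "send_rows", "body": {"motion": [[[0.04, 0.03, 0, 0, 0, -0.004]]]}}

```text
time: 9.93
tool_pos: [0.487, 0.0652, 0.018]
tool_rot: [0.7, -0.093, 0.702, 0.093]
contact_force: [-8.3, 0.3, 3.6]
gripper_width: -0.003
```

Emit:
{"method": "send_rows", "body": {"motion": [[[0.04, 0.03, 0, 0, 0, -0.004]]]}}

```text
time: 10.02
tool_pos: [0.4871, 0.0653, 0.018]
tool_rot: [0.7, -0.092, 0.702, 0.092]
contact_force: [-8.8, -1.1, 4.8]
gripper_width: 0.001
```

Emit:
{"method": "send_rows", "body": {"motion": [[[0.03, 0.01, 0.02, 0, 0, 0]]]}}

```text
time: 10.1
tool_pos: [0.4871, 0.0654, 0.0181]
tool_rot: [0.7, -0.092, 0.703, 0.092]
contact_force: [-8.5, -0.5, 3.2]
gripper_width: 0.003
```

Emit:
{"method": "send_rows", "body": {"motion": [[[0.02, 0.0, 0.02, 0, 0, 0]]]}}

```text
time: 10.18
tool_pos: [0.4871, 0.0653, 0.0181]
tool_rot: [0.7, -0.092, 0.703, 0.092]
contact_force: [-9.2, -0.9, 1.9]
gripper_width: 0.0
```

Emit:
{"method": "send_rows", "body": {"motion": [[[0, 0, 0, 0, 0, 0], [0, 0, 0, 0, 0, 0]]]}}

```text
time: 10.35
tool_pos: [0.4871, 0.0653, 0.0181]
tool_rot: [0.7, -0.092, 0.703, 0.092]
contact_force: [-8.9, -1.4, 3.5]
gripper_width: -0.001
```

Emit:
{"method": "send_rows", "body": {"motion": [[[0.03, 0.01, 0, 0, 0, 0], [0, 0, 0, 0, 0, 0]]]}}

```text
time: 10.52
tool_pos: [0.4871, 0.0654, 0.018]
tool_rot: [0.699, -0.092, 0.703, 0.092]
contact_force: [-10.0, -1.1, 5.1]
gripper_width: -0.002
```

Emit:
{"method": "send_rows", "body": {"motion": [[[0.03, 0.01, 0.01, 0, 0, 0], [0, 0, 0, 0, 0, 0]]]}}

```text
time: 10.68
tool_pos: [0.4871, 0.0654, 0.018]
tool_rot: [0.699, -0.092, 0.703, 0.092]
contact_force: [-10.3, -2.0, 4.5]
gripper_width: 0.002
```

Emit:
{"method": "send_rows", "body": {"motion": [[[0, 0, 0, 0, 0, 0], [0, 0, 0, 0, 0, 0], [0, 0, 0, 0, 0, 0]]]}}

```text
time: 10.93
tool_pos: [0.4871, 0.0654, 0.018]
tool_rot: [0.699, -0.092, 0.703, 0.092]
contact_force: [-11.8, -1.2, 4.7]
gripper_width: -0.001
```

```bash
python3 st.py; python3 - <<'E'
from h import *
crop("top","c7",130,140,340,320,3.8); crop("scene","c8",205,110,335,210,6)
E
```

```text
0.2621051082248926 -0.04772032267314229 0.11311637170601856 [-11.8  -1.2   4.7]
```

View pics/c8.png

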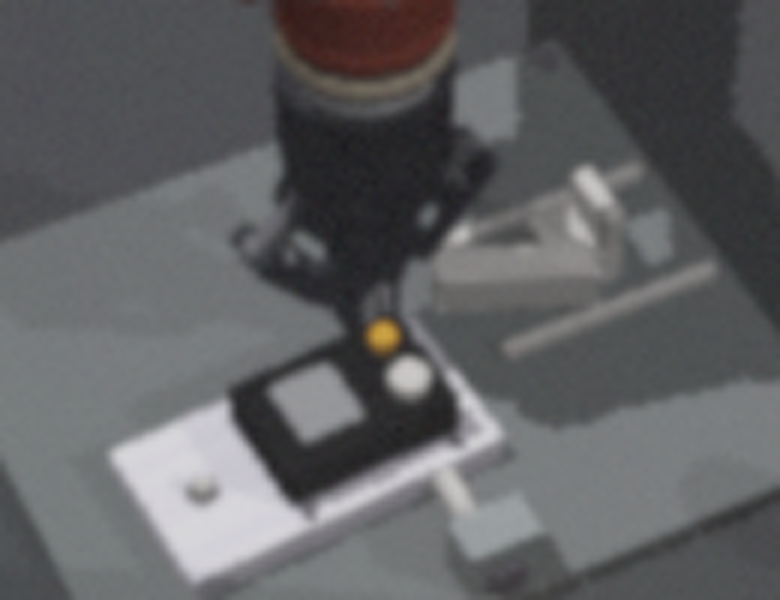

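View pics/c7.png

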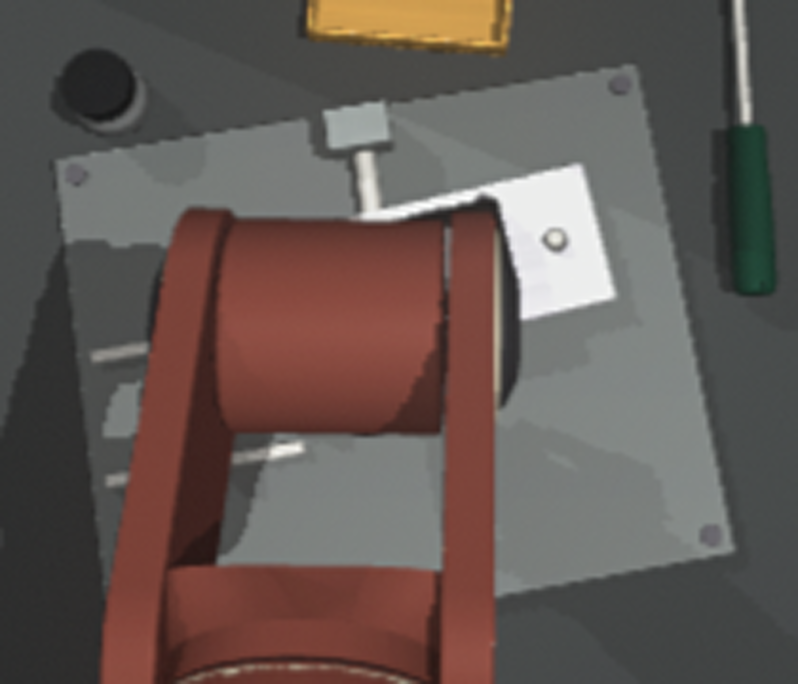

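Emit:
{"method": "send_rows", "body": {"motion": [[[-0.1, -0.03, 0, 0, 0, 0], [-0.2, -0.06, 0, 0, 0, 0], [-0.5, -0.13, 0, 0, 0, 0], [-1, -0.26, 0, 0, 0, 0], [-1, -0.26, 0, 0, 0, 0], [0, 0, 1, 0, 0, 0], [0, 0, 3, 0, 0, 0], [0, 0, 3, 0, 0, 0], [0, 0, 3, 0, 0, 0], [0, 0, 0, 0, 0, 0]]]}}

```text
time: 11.87
tool_pos: [0.4672, 0.0583, 0.1276]
tool_rot: [0.707, -0.093, 0.695, 0.091]
contact_force: [0.9, -0.3, 1.2]
gripper_width: 0.001
```

```bash
python3 - <<'E'
from fit import *
from scipy.spatial.transform import Rotation as R
s=manip.state(); q=s["tool_rot"]; M=R.from_quat(np.r_[q[1:],q[0]]).as_matrix(); print(M.round(4),s["joint_pos"])
P=np.array([.5625,-.0315]); a=.169; Rf=np.array([[np.cos(a),-np.sin(a)],[np.sin(a),np.cos(a)]])
for yy in(.233,.233+.011+.035): print(P+Rf@[-.055,yy])
E
```

```text
[[ 1.660e-02 -2.576e-01  9.661e-01]
 [-6.000e-04  9.662e-01  2.577e-01]
 [-9.999e-01 -4.900e-03  1.590e-02]] [-3.40655102e-02 -2.53399274e-01  2.07433597e+00 -6.10415956e-05
  1.30401237e+00 -1.86546910e+00]
[0.46909373 0.18892974]
[0.46135669 0.2342744 ]
```

Emit:
{"method": "send_rows", "body": {"motion": [[[-0.04, 1.3, 0, 0, 0, -0.119], [-0.04, 1.3, 0, 0, 0, -0.119], [-0.04, 1.3, 0, 0, 0, -0.119], [-0.04, 1.3, 0, 0, 0, -0.119], [-0.04, 1.3, 0, 0, 0, -0.119], [-0.04, 1.3, 0, 0, 0, -0.119], [-0.04, 1.3, 0, 0, 0, -0.119], [-0.04, 1.3, 0, 0, 0, -0.119], [-0.04, 1.3, 0, 0, 0, -0.119], [-0.04, 1.3, 0, 0, 0, -0.119], [-0.04, 1.3, 0, 0, 0, -0.119], [-0.04, 1.3, 0, 0, 0, -0.119]]]}}

```text
time: 12.87
tool_pos: [0.4577, 0.2155, 0.1199]
tool_rot: [0.59, 0.392, 0.588, -0.39]
contact_force: [0.3, 0.2, -0.4]
gripper_width: 0.002
```

Emit:
{"method": "send_rows", "body": {"motion": [[[-0.04, 1.3, 0, 0, 0, -0.119], [-0.04, 1.3, 0, 0, 0, -0.116], [0, 0, 0, 0, 0, 0], [0, 0, 0, 0, 0, 0]]]}}

```text
time: 13.2
tool_pos: [0.4565, 0.241, 0.1196]
tool_rot: [0.542, 0.456, 0.541, -0.455]
contact_force: [-0.0, 0.0, 0.3]
gripper_width: -0.0
```

```bash
python3 - <<'E'
from fit import *
from scipy.spatial.transform import Rotation as R
s=manip.state(); q=s["tool_rot"]; M=R.from_quat(np.r_[q[1:],q[0]]).as_matrix(); print(M.round(4),s["joint_pos"].round(3),np.arctan2(M[1,2],M[0,2]))
crop("top","d1",130,140,340,320,3.8); crop("scene","d2",205,110,345,210,5.5)
for c in("top","scene"):
  for qn in("wedge_tab","carrier","fixture","wedge","push_point"):
    for r in manip.landmark_of(qn,c)[:2]: print(c,qn,round(r["confidence"],2),(cam(c)[1]@np.r_[r["centre"],1])[:3].round(3))
E
```

```text
[[ 2.300e-03  9.852e-01  1.714e-01]
 [ 4.000e-04  1.714e-01 -9.852e-01]
 [-1.000e+00  2.300e-03 -0.000e+00]] [ 0.342 -0.114  1.969 -0.     1.285  0.17 ] -1.3985819380113078
top wedge_tab 0.73 [0.47  0.186 0.036]
top wedge_tab 0.67 [ 0.562 -0.03   0.001]
top carrier 0.95 [ 0.622 -0.253  0.002]
top carrier 0.63 [ 0.563 -0.027  0.014]
top fixture 0.95 [ 0.564 -0.03  -0.   ]
top wedge 0.72 [0.473 0.183 0.013]
top push_point 0.77 [ 0.548 -0.301  0.011]
top push_point 0.66 [ 0.461 -0.257  0.007]
scene wedge_tab 0.71 [0.467 0.18  0.033]
scene carrier 0.7 [ 0.559 -0.032  0.014]
scene carrier 0.63 [ 0.38  -0.232  0.003]
scene fixture 0.61 [ 0.565 -0.037 -0.001]
scene fixture 0.32 [ 0.634 -0.145 -0.   ]
scene wedge 0.62 [0.473 0.185 0.017]
scene push_point 0.83 [ 0.541 -0.303  0.01 ]
scene push_point 0.6 [0.5   0.067 0.018]
```

View pics/d1.png

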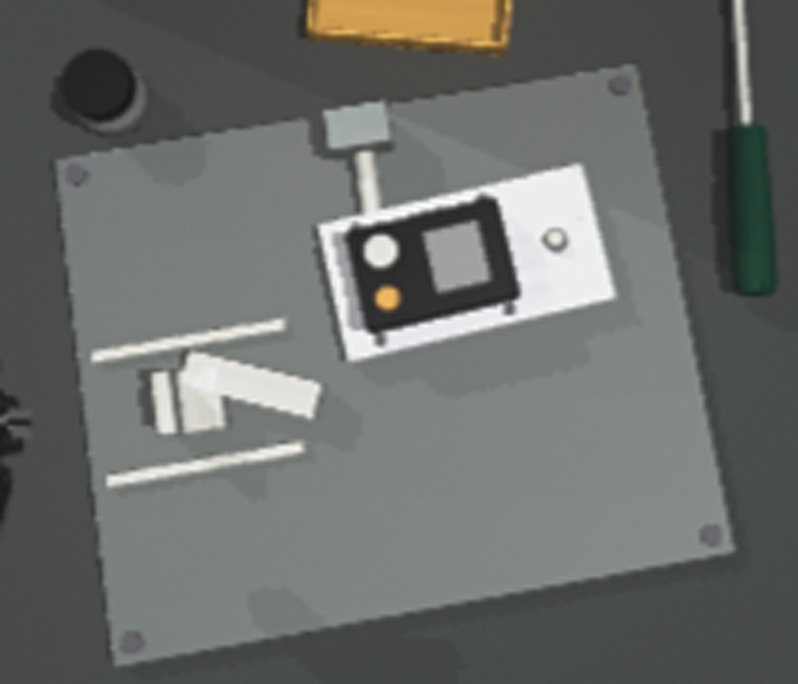

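View pics/d2.png

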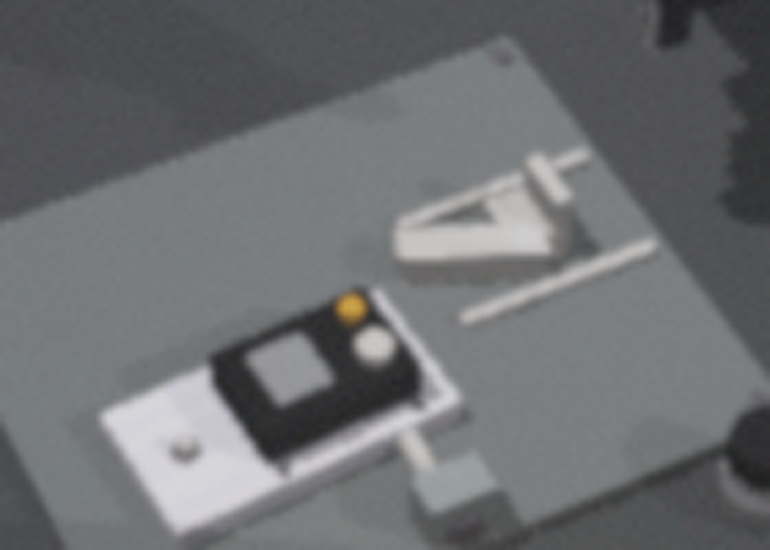

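Emit:
{"method": "send_rows", "body": {"motion": [[[0.4, 0.1, -2, 0, 0, 0], [0, 0, -2, 0, 0, 0], [0, 0, -2, 0, 0, 0], [0, 0, -1.6, 0, 0, 0], [0, 0, -1, 0, 0, 0], [0.34, -1.97, 0, 0, 0, 0], [0.17, -0.99, 0, 0, 0, 0], [0, 0, 0, 0, 0, 0], [0, 0, 0, 0, 0, 0]]]}}

```text
time: 14.55
tool_pos: [0.4655, 0.2118, 0.0334]
tool_rot: [0.54, 0.457, 0.54, -0.456]
contact_force: [-0.4, 0.3, 0.2]
gripper_width: 0.003
```

Emit:
{"method": "send_rows", "body": {"motion": [[[0.03, -0.2, 0, 0, 0, 0], [0.04, -0.2, 0, 0, 0, 0], [0.03, -0.2, 0, 0, 0, 0], [0.03, -0.2, 0, 0, 0, 0], [0.04, -0.2, 0, 0, 0, 0], [0.03, -0.2, 0, 0, 0, 0], [0.03, -0.2, 0, 0, 0, 0]]]}}

```text
time: 15.13
tool_pos: [0.467, 0.1977, 0.0326]
tool_rot: [0.54, 0.456, 0.54, -0.456]
contact_force: [-0.9, 0.3, -0.3]
gripper_width: 0.0
```

Emit:
{"method": "send_rows", "body": {"motion": [[[0.03, -0.2, 0, 0, 0, 0], [0.04, -0.2, 0, 0, 0, 0], [0.03, -0.2, 0, 0, 0, 0], [0.03, -0.2, 0, 0, 0, 0]]]}}

```text
time: 15.47
tool_pos: [0.4683, 0.1899, 0.0326]
tool_rot: [0.54, 0.456, 0.54, -0.456]
contact_force: [-0.4, 2.9, -1.7]
gripper_width: -0.001
```

Emit:
{"method": "send_rows", "body": {"motion": [[[0.03, -0.2, 0, 0, 0, 0], [0.04, -0.2, 0, 0, 0, 0], [0.03, -0.2, 0, 0, 0, 0]]]}}

```text
time: 15.72
tool_pos: [0.4694, 0.1837, 0.0326]
tool_rot: [0.54, 0.456, 0.54, -0.456]
contact_force: [0.3, 2.3, -0.5]
gripper_width: 0.0
```

Emit:
{"method": "send_rows", "body": {"motion": [[[0.02, -0.1, 0, 0, 0, 0], [0.01, -0.1, 0, 0, 0, 0], [0.02, -0.1, 0, 0, 0, 0]]]}}

```text
time: 15.97
tool_pos: [0.4699, 0.1807, 0.0326]
tool_rot: [0.54, 0.456, 0.54, -0.456]
contact_force: [1.2, 2.4, -0.4]
gripper_width: -0.002
```

Emit:
{"method": "send_rows", "body": {"motion": [[[0.02, -0.1, 0, 0, 0, 0], [0.01, -0.1, 0, 0, 0, 0], [0.02, -0.1, 0, 0, 0, 0]]]}}

```text
time: 16.22
tool_pos: [0.4704, 0.1778, 0.0326]
tool_rot: [0.54, 0.456, 0.54, -0.456]
contact_force: [-0.4, 2.3, -0.5]
gripper_width: -0.0
```

Emit:
{"method": "send_rows", "body": {"motion": [[[0.02, -0.1, 0, 0, 0, 0], [0.01, -0.1, 0, 0, 0, 0]]]}}

```text
time: 16.38
tool_pos: [0.4707, 0.1758, 0.0326]
tool_rot: [0.54, 0.456, 0.54, -0.456]
contact_force: [-0.2, 2.1, -1.0]
gripper_width: -0.002
```

Emit:
{"method": "send_rows", "body": {"motion": [[[0.02, -0.1, 0, 0, 0, 0], [0.01, -0.1, 0, 0, 0, 0]]]}}

```text
time: 16.55
tool_pos: [0.471, 0.1738, 0.0326]
tool_rot: [0.54, 0.456, 0.54, -0.456]
contact_force: [0.5, 1.7, -1.1]
gripper_width: -0.003
```

Emit:
{"method": "send_rows", "body": {"motion": [[[0.02, -0.1, 0, 0, 0, 0]]]}}

```text
time: 16.63
tool_pos: [0.4712, 0.1728, 0.0326]
tool_rot: [0.54, 0.456, 0.54, -0.456]
contact_force: [-0.2, 1.9, -1.2]
gripper_width: 0.001
```

Emit:
{"method": "send_rows", "body": {"motion": [[[0.01, -0.1, 0, 0, 0, 0]]]}}

```text
time: 16.72
tool_pos: [0.4714, 0.1718, 0.0326]
tool_rot: [0.54, 0.456, 0.54, -0.456]
contact_force: [1.9, 2.0, -1.4]
gripper_width: -0.002
```

Emit:
{"method": "send_rows", "body": {"motion": [[[0.01, -0.07, 0, 0, 0, 0]]]}}

```text
time: 16.8
tool_pos: [0.4715, 0.1711, 0.0326]
tool_rot: [0.54, 0.456, 0.54, -0.456]
contact_force: [0.5, 2.9, -0.7]
gripper_width: -0.001
```

Emit:
{"method": "send_rows", "body": {"motion": [[[0.01, -0.07, 0, 0, 0, 0]]]}}

```text
time: 16.88
tool_pos: [0.4716, 0.1704, 0.0326]
tool_rot: [0.54, 0.456, 0.54, -0.456]
contact_force: [1.1, 2.4, -0.4]
gripper_width: -0.003
```

Emit:
{"method": "send_rows", "body": {"motion": [[[0.01, -0.07, 0, 0, 0, 0]]]}}

```text
time: 16.97
tool_pos: [0.4716, 0.1697, 0.0326]
tool_rot: [0.54, 0.456, 0.54, -0.456]
contact_force: [0.7, 2.5, -0.8]
gripper_width: -0.003
```

Emit:
{"method": "send_rows", "body": {"motion": [[[0.01, -0.07, 0, 0, 0, 0]]]}}

```text
time: 17.05
tool_pos: [0.4717, 0.169, 0.0326]
tool_rot: [0.54, 0.456, 0.54, -0.456]
contact_force: [0.9, 1.9, -0.6]
gripper_width: -0.0
```

Emit:
{"method": "send_rows", "body": {"motion": [[[0.01, -0.07, 0, 0, 0, 0]]]}}

```text
time: 17.13
tool_pos: [0.4719, 0.1683, 0.0327]
tool_rot: [0.54, 0.456, 0.54, -0.456]
contact_force: [0.7, 2.7, -2.0]
gripper_width: -0.004
```

Emit:
{"method": "send_rows", "body": {"motion": [[[0.01, -0.07, 0, 0, 0, 0]]]}}

```text
time: 17.22
tool_pos: [0.472, 0.1676, 0.0327]
tool_rot: [0.54, 0.456, 0.54, -0.456]
contact_force: [0.2, 2.0, -1.2]
gripper_width: -0.0
```

Emit:
{"method": "send_rows", "body": {"motion": [[[0.01, -0.07, 0, 0, 0, 0], [0.01, -0.07, 0, 0, 0, 0]]]}}

```text
time: 17.38
tool_pos: [0.4722, 0.1662, 0.0327]
tool_rot: [0.54, 0.456, 0.54, -0.456]
contact_force: [0.6, 2.1, 0.1]
gripper_width: -0.003
```

Emit:
{"method": "send_rows", "body": {"motion": [[[0.01, -0.07, 0, 0, 0, 0], [0.02, -0.07, 0, 0, 0, 0]]]}}

```text
time: 17.55
tool_pos: [0.4724, 0.1648, 0.0327]
tool_rot: [0.54, 0.456, 0.54, -0.456]
contact_force: [1.1, 1.6, -0.9]
gripper_width: -0.002
```

Emit:
{"method": "send_rows", "body": {"motion": [[[0.01, -0.06, 0, 0, 0, 0]]]}}

```text
time: 17.63
tool_pos: [0.4725, 0.1642, 0.0327]
tool_rot: [0.54, 0.456, 0.54, -0.456]
contact_force: [1.6, 2.8, -0.0]
gripper_width: 0.002
```

Emit:
{"method": "send_rows", "body": {"motion": [[[0.01, -0.06, 0, 0, 0, 0]]]}}

```text
time: 17.72
tool_pos: [0.4726, 0.1636, 0.0327]
tool_rot: [0.54, 0.456, 0.54, -0.456]
contact_force: [1.2, 3.2, -0.2]
gripper_width: 0.003
```

Emit:
{"method": "send_rows", "body": {"motion": [[[0.01, -0.06, 0, 0, 0, 0]]]}}

```text
time: 17.8
tool_pos: [0.4727, 0.163, 0.0327]
tool_rot: [0.54, 0.456, 0.54, -0.456]
contact_force: [0.6, 2.4, 0.3]
gripper_width: -0.003
```

Emit:
{"method": "send_rows", "body": {"motion": [[[0.01, -0.06, 0, 0, 0, 0]]]}}

```text
time: 17.88
tool_pos: [0.4728, 0.1624, 0.0327]
tool_rot: [0.54, 0.456, 0.54, -0.456]
contact_force: [1.1, 2.7, 1.2]
gripper_width: 0.004
```

Emit:
{"method": "send_rows", "body": {"motion": [[[0.01, -0.05, 0, 0, 0, 0]]]}}

```text
time: 17.97
tool_pos: [0.4729, 0.1619, 0.0327]
tool_rot: [0.54, 0.456, 0.54, -0.456]
contact_force: [-0.3, 2.8, 0.1]
gripper_width: 0.004
```

Emit:
{"method": "send_rows", "body": {"motion": [[[0.01, -0.05, 0, 0, 0, 0]]]}}

```text
time: 18.05
tool_pos: [0.473, 0.1614, 0.0327]
tool_rot: [0.54, 0.456, 0.54, -0.456]
contact_force: [0.1, 2.1, 0.3]
gripper_width: -0.0
```

Emit:
{"method": "send_rows", "body": {"motion": [[[0.01, -0.05, 0, 0, 0, 0]]]}}

```text
time: 18.13
tool_pos: [0.473, 0.1609, 0.0327]
tool_rot: [0.54, 0.456, 0.54, -0.456]
contact_force: [0.1, 2.5, 1.4]
gripper_width: -0.001
```

Emit:
{"method": "send_rows", "body": {"motion": [[[0.01, -0.05, 0, 0, 0, 0]]]}}

```text
time: 18.22
tool_pos: [0.4731, 0.1605, 0.0327]
tool_rot: [0.54, 0.456, 0.54, -0.456]
contact_force: [0.6, 2.0, 0.5]
gripper_width: 0.0
```

Emit:
{"method": "send_rows", "body": {"motion": [[[0.01, -0.05, 0, 0, 0, 0]]]}}

```text
time: 18.3
tool_pos: [0.4732, 0.1599, 0.0327]
tool_rot: [0.54, 0.456, 0.54, -0.456]
contact_force: [1.0, 2.6, 1.2]
gripper_width: 0.001
```

Emit:
{"method": "send_rows", "body": {"motion": [[[0.01, -0.05, 0, 0, 0, 0]]]}}

```text
time: 18.38
tool_pos: [0.4733, 0.1595, 0.0326]
tool_rot: [0.54, 0.456, 0.54, -0.456]
contact_force: [0.1, 3.4, 1.5]
gripper_width: 0.003
```

Emit:
{"method": "send_rows", "body": {"motion": [[[0.01, -0.05, 0, 0, 0, 0]]]}}

```text
time: 18.47
tool_pos: [0.4733, 0.1593, 0.0327]
tool_rot: [0.54, 0.456, 0.541, -0.456]
contact_force: [-1.3, 5.2, 1.9]
gripper_width: -0.001
```

Emit:
{"method": "send_rows", "body": {"motion": [[[0.01, -0.05, 0, 0, 0, 0]]]}}

```text
time: 18.55
tool_pos: [0.4733, 0.1591, 0.0327]
tool_rot: [0.54, 0.457, 0.541, -0.456]
contact_force: [-1.1, 6.4, 1.4]
gripper_width: 0.0
```

Emit:
{"method": "send_rows", "body": {"motion": [[[0.01, -0.05, 0, 0, 0, 0]]]}}

```text
time: 18.63
tool_pos: [0.4734, 0.1589, 0.0327]
tool_rot: [0.54, 0.457, 0.541, -0.456]
contact_force: [-1.9, 7.7, 1.8]
gripper_width: 0.003
```

Emit:
{"method": "send_rows", "body": {"motion": [[[0.01, -0.05, 0, 0, 0, 0]]]}}

```text
time: 18.72
tool_pos: [0.4734, 0.1588, 0.0327]
tool_rot: [0.539, 0.457, 0.541, -0.456]
contact_force: [-2.4, 10.0, 2.7]
gripper_width: -0.002
```

Emit:
{"method": "send_rows", "body": {"motion": [[[0.01, -0.05, 0, 0, 0, 0]]]}}

```text
time: 18.8
tool_pos: [0.4734, 0.1586, 0.0327]
tool_rot: [0.539, 0.457, 0.541, -0.455]
contact_force: [-1.1, 11.1, 1.3]
gripper_width: -0.002
```

Emit:
{"method": "send_rows", "body": {"motion": [[[0.01, -0.05, 0, 0, 0, 0]]]}}

```text
time: 18.88
tool_pos: [0.4735, 0.1585, 0.0327]
tool_rot: [0.539, 0.457, 0.541, -0.455]
contact_force: [-1.8, 10.6, 2.7]
gripper_width: -0.003
```

Emit:
{"method": "send_rows", "body": {"motion": [[[0, 0, 0, 0, 0, 0], [0, 0, 0, 0, 0, 0]]]}}

```text
time: 19.05
tool_pos: [0.4735, 0.1585, 0.0327]
tool_rot: [0.539, 0.457, 0.541, -0.455]
contact_force: [-1.4, 11.1, 1.9]
gripper_width: 0.003
```

Emit:
{"method": "send_rows", "body": {"motion": [[[-0.02, 0.1, 0, 0, 0, 0], [-0.03, 0.2, 0, 0, 0, 0], [-0.07, 0.4, 0, 0, 0, 0], [-0.17, 1, 0, 0, 0, 0], [-0.34, 2, 0, 0, 0, 0], [-0.5, 3, 0, 0, 0, 0], [0, 0, 3, 0, 0, 0], [0, 0, 3, 0, 0, 0], [0, 0, 3, 0, 0, 0], [0, 0, 3, 0, 0, 0], [0, 0, 0, 0, 0, 0], [0, 0, 0, 0, 0, 0]]]}}

```text
time: 20.05
tool_pos: [0.464, 0.2242, 0.155]
tool_rot: [0.541, 0.457, 0.539, -0.455]
contact_force: [0.2, 0.1, -0.3]
gripper_width: -0.001
```

```bash
python3 - <<'E'
from fit import *
print(manip.state()["contact_force"])
crop("top","e1",130,140,340,320,3.8); crop("scene","e2",205,110,345,210,5.5)
for c in("top","scene"):
  for qn in("wedge_tab","carrier","wedge","jar","tin","driver"):
    for r in manip.landmark_of(qn,c)[:2]: print(c,qn,round(r["confidence"],2),(cam(c)[1]@np.r_[r["centre"],1])[:3].round(3))
E
```

```text
[ 0.1531459   0.07168691 -0.30590364]
top wedge_tab 0.78 [0.476 0.149 0.035]
top carrier 0.97 [ 0.376 -0.23   0.   ]
top carrier 0.92 [ 0.624 -0.253  0.001]
top wedge 0.61 [0.477 0.149 0.015]
top jar 0.56 [0.651 0.228 0.001]
top tin 0.92 [0.729 0.047 0.005]
top driver 0.86 [ 0.635 -0.147 -0.003]
scene wedge_tab 0.98 [0.473 0.144 0.034]
scene carrier 0.9 [ 0.377 -0.231  0.001]
scene carrier 0.78 [ 0.626 -0.253 -0.003]
scene wedge 0.9 [0.476 0.148 0.015]
scene jar 0.91 [ 0.652  0.231 -0.001]
scene tin 0.73 [ 0.734  0.048 -0.002]
scene driver 0.69 [ 0.633 -0.146 -0.   ]
```

View pics/e1.png

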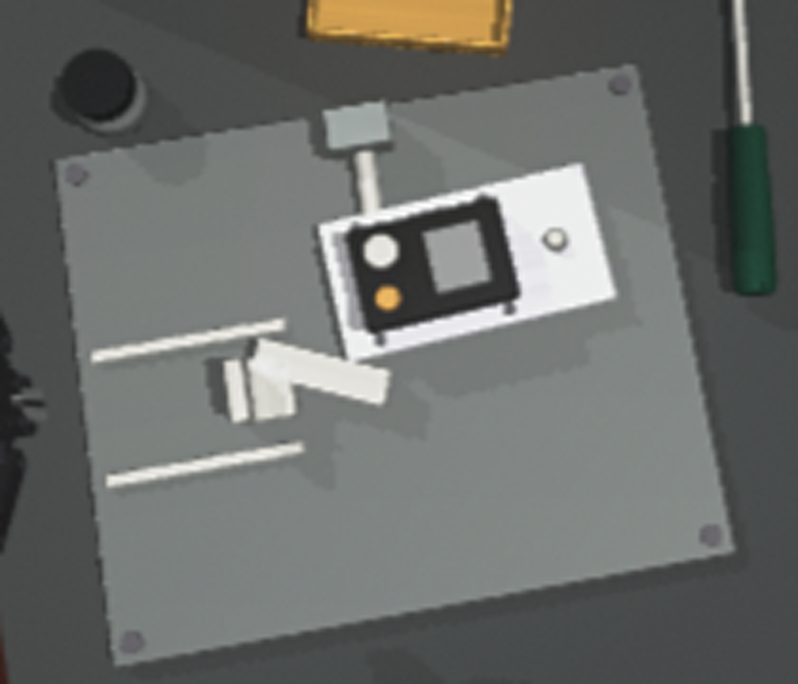

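View pics/e2.png

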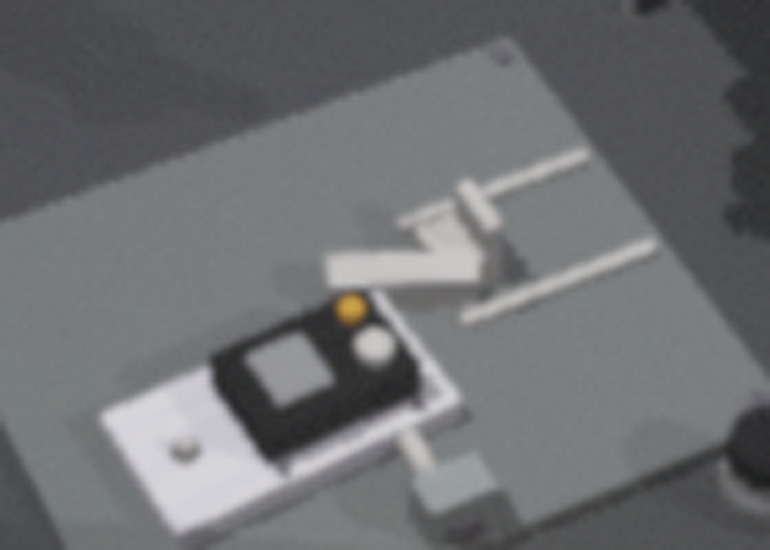

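```bash
python3 -c "
from plant import manip
print(manip.job_done())"
```

```text
the job is handed in; nothing more can be done
None
```

I swung the carrier home against the stop screw, then pushed the wedge in by its tab until it jammed, and handed the job in at about 20 s. No verdict was reported.

- **Carrier to stop:** The finger stopped moving with the wedge still drawn back, at about y 0.231. I pressed to about 9–12 N at the finger and held it for more than 0.4 s. The last reading was 11.8 N, a little over the 10 N aim. The force on the screw cannot be read directly. I estimate it at 5–12 N, depending on drag.
- **Wedge:** It slid in with about 2–2.5 N of drag and met the carrier at about y 0.192. I sent the last few small steps as one batch, so the push reached about 11 N instead of the 7–8 N I had planned. I held it there for about 0.3 s before backing off.
- **Last checks:** After retreating, the arm was clear and the force reading was near zero. In both camera views the wedge stayed at about y 0.192, touching the carrier's corner, and the carrier lay flat on its pin against the screw tip. The tin, driver and jar were within a few millimetres of where they started. The clamp force left after retreating could only be judged from the pictures, not measured.
- **Disagreement:** In the last check, neither camera's listed detections included the real carrier, only the two look-alikes. I judged its position from the crops, where it had not moved since the press.

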